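Ratchet the tier's stop back

ROBOT

A 6-joint arm with a two-finger parallel gripper is mounted at the origin on the work surface. World frame = base frame: x ahead of the robot, y to its left, z up, the work surface at z = 0. Lengths are in m, angles in rad, forces in N, time in s.
With the tool pointing down it reaches from about 0.275 to 0.85 m from the base axis. Payload 5.2 kg.
Tool frame: the origin (TCP) lies midway between the tips of the shut fingers; the grasp point (between the pads) lies 19 mm behind it; z points along the fingers, y is the line along which they close (so a half turn about z gives the same grasp; the last joint's range is limited). The gripper opens to 85 mm and grips with 20 to 120 N. Pads are 22 mm wide; open, the fingers measure 114 mm over their backs; the gripper's body (76 mm by 85 mm) begins 54 mm behind the grasp point. The pads swing forward as they close: fully open they stand 13 mm farther back than shut.
Start: joints at [1.001, 0.259, 1.535, -0, 1.348, -0.203], TCP at [0.197, 0.513, 0.231] pointing down, gripper open.
Joint ranges: [-3.14, 3.14], [-0.91, 2.08], [0.19, 2.58], [-1.22, 4.36], [0.22, 2.71], [-3.12, 3.12]. Speed limits (rad/s): [2.57, 2.57, 3.14, 3.14, 3.14, 3.14].

INTERFACE

Orientations are given as a 3x3 rotation matrix whose columns are the frame's x, y, z axes.
In Python, from rig import observe, capture, camera_params, finish_job gives the robot as it stands.
- The arm moves only by the shell command python3 -m creep 'ROWS'. ROWS is JSON, a list of rows, each a list of 7 numbers: the opening, from -1 (shut) to 1 (fully open), then the shift along the tool's x, y, z in cm, then the turn, a rotation vector about the tool's x, y, z in rad. A call has 1 to 12 rows; each row shifts and turns the commanded pose from where the row before left it, along the tool's axes as they then stand; what a row does not reach is not made up. A row lasts 1/12 s, in which the tool goes at most 41.7 mm and 7.16 degrees, less where a joint would pass 70% of its speed; a pose out of reach is approached as far as the arm can. A call with a gripper value outside its range is refused whole. The fingers move at their own pace and stop on an object; the grip force is fixed at half the most. Time passes only in rows, so rows that do not move let the fingers close. It gives the time, the measured TCP pose, the force, the opening and the grip force at its end, in the units of the state.
- observe(): the state, without advancing time (a new reading comes with each control period).
- capture(name): name is "side" or "top" or "wrist"; returns (picture, depth): 420x560x3 uint8, blue, green, red; 420x560 float32, m along the optical axis (not along the pixel's ray), 0 where there is no reading.
- camera_params(name): a dict with "fx", "fy", "cx", "cy" (pixels), "T" (4x4, takes a point from camera to world coordinates). Camera axes: x right, y down, z forward; pixel columns grow to the right and rows downward; lengths in m; the calibration is good to about 2 mm. A picture is of the moment at which its call begins: read the wrist's pose just before it. camera_params takes no time and is no camera call; for the wrist camera it gives the pose at the moment of the call.
- finish_job(): hands the job in; it is judged then, once.
The state is a dict: "t": time; "qpos": joint angles; "qvel": joint speeds; "tau": joint torques, N m; "position": TCP position; "ee_rot": TCP orientation; "contact_force": force on the tool from outside, world axes, zero at the start; "wrist_torque": the same for the moment, N m; "gripper_width": opening from 0.0 (shut) to 1.0 (fully open); "grasp_force": force on a finger pad.
Only numpy, scipy, OpenCV 4.12 (cv2) and the standard library are available. Lean on these libraries where they do the work, as an engineer would, in place of code of your own. Each camera call takes 0.05 s, during which the arm holds its last target. There are 200 camera calls.

TASK

On the upper tier of the clear stand, press the orange release of the sliding stop and, keeping it pressed, push the stop all the way back along its bar until it is fully home against the far end bracket; then let the release spring up and take the hand away. Do it by pressing and pushing only: do not pinch the stop's heel between the fingers, and leave the mustard cups and the glass beakers standing where they are.

Things in the scene. Friction and masses are not known exactly. Their poses are not given: they have to be found in the camera images.
- tier: fixed stand of two clear polypropylene tiers, 360 (its x) by 160 mm. Origin on the block under their middle. +x is 'back', the way to push (away from the robot, +-0.35 rad). Upper floor 105 mm up, rim 135. A bar (14 mm wide, top 150 mm up, saw teeth underneath) runs along x at y = +132 mm between grey end brackets, 160 mm tall, 12 thick, at x = -130 and +100 mm
- stop (a joint): travel of the sliding stop along the bar, m: 0 at the front end, 0.104 fully back (its hard end, heel against the far bracket). Stiction about 1 N. The ratchet teeth (8 mm pitch) let it go forward but lock it against going back (after up to 8 mm of slack) unless the release is held down
- stop_mid (a point): frame of the sliding stop: point at block height on the bar's centre line under the middle of the release; axes as the tier's. Carriage 92 mm wide: cheeks y = +-29 to +-46, 165 mm high; front plate at x = -28 to -33, 185 high, with a clear panel (to y = -116) over the upper tier; heel plate x = +29 to +40, 195 high, push its front face. Pocket between plate and heel 57 mm (x)
- release (a joint): how far the orange release is pressed down, m: 0 up, 0.010 fully down. Spring about 4 N at the start, 6 N fully down; it springs up by itself, but may rest up to 4 mm down on a tooth's slope until the stop is moved. The pawl is clear of the teeth from about 5 mm on; let go, it rises into the nearest tooth
- release_top (a point): middle of the top face of the orange release, 48 mm (x) by 55 mm (y), 172 mm above the block when up and 162 mm when fully down, in the pocket of the stop between front plate and heel; it rides with the stop
- heel_front (a point): middle of the top edge of the heel's front face, 195 mm above the block, 29 mm behind the middle of the release
- bar_back (a point): point on the top of the bar at the far bracket's face, 150 mm above the block, where the heel comes to rest
- cup_a: mustard silicone cup, 64 mm wide, 38 mm tall, 30 g, standing on the upper tier in front of the panel. Origin under its middle
- cup_b: the other mustard cup, the same
- beaker_a: empty glass beaker, 66 mm wide, 90 mm tall, 120 g, standing on the block beside the stand. Origin under its middle
- beaker_b: the other glass beaker, the same
- heel_rear (a point): middle of the top edge of the heel's black rear face, 40 mm behind the middle of the release, 195 mm above the block; touching this face together with the release is a pinch
Mind the look-alikes: they are no part of the job. What is shaped like the cup_b but blue or red is not meant.

How it is judged:
On the way, in this order (a step that is already met when the one before it is completed fails the run):
1. the release is pressed down by the fingers while the stop is still well forward (value of joint release above 0.005 m and contact force between the fingers and release above 1 N and value of joint stop below 0.08 m), for 0.1 s.
2. the stop is fully back at the end of its travel (value of joint stop above 0.101 m), for 0.1 s.
At the end, for the whole second after the job is handed in: the stop is within 3 mm of its rear end, the release has sprung up to within 4 mm of the top, and both cups and both beakers stand upright within 20 mm of where they began (value of joint stop above 0.101 m and value of joint release below 0.004 m and distance of each of cup_a, cup_b, beaker_a, beaker_b from where it was at the start of the episode below 0.02 m and angle between each of cup_a, cup_b, beaker_a, beaker_b's own z axis and vertical below 0.2 rad); the robot touches nothing.
It fails at once if the stop is pinched: the fingers press the heel's rear face and the release at once (contact force between the fingers and heel_rear_face above 0.5 N and contact force between the fingers and release above 0.5 N).
It fails at once if a cup or a beaker is lifted, pushed away or tipped (distance of any of cup_a, cup_b, beaker_a, beaker_b from where it was at the start of the episode above 0.025 m or angle between any of cup_a, cup_b, beaker_a, beaker_b's own z axis and vertical above 0.4 rad).
It also fails if it takes over 32 s, if anything falls off the work surface, if the arm or the gripper's body presses on something with over 40 N, if the wrist force passes 120 N, or if a joint passes its speed limit or range.

## Working session

There is one attempt and no reset: what is moved stays moved. The work goes in short steps, Python scripts to look and compute and a shell command to move; the robot and the scene stay as the last step left them, time stands still between calls to the robot, and variables do not carry over. Pictures are saved under pics/ and viewed, at most 10 in all, crops included, and the job is handed in when it is done.

```bash
mkdir -p pics; cat > h.py <<'E'
import numpy as np, cv2, json
from rig import observe, capture, camera_params
def grab(n):
    p=camera_params(n); im,d=capture(n); np.savez('/tmp/%s.npz'%n,im=im,d=d,**{k:np.array(p[k]) for k in('fx','fy','cx','cy','T')}); return im,d,p
def pts(d,p,mask):
    v,u=np.nonzero(mask&(d>0)); z=d[v,u]
    c=np.c_[(u-p['cx'])/p['fx']*z,(v-p['cy'])/p['fy']*z,z,np.ones(len(z))]
    return (c@np.array(p['T']).T)[:,:3]
def plane(u,v,p,h):
    T=np.array(p['T']); r=T[:3,:3]@np.array([(u-p['cx'])/p['fx'],(v-p['cy'])/p['fy'],1]); o=T[:3,3]
    return o+r*(h-o[2])/r[2]
E
python3 - <<'E'
from h import *
s=observe(); print(s['t'],s['position'],s['ee_rot'],s['contact_force'])
for n in('top','side'):
    im,d,p=grab(n); cv2.imwrite(f'pics/{n}0.png',im)
    print(n,p['fx'],np.round(p['T'],3).tolist())
    hsv=cv2.cvtColor(im,cv2.COLOR_BGR2HSV)
    m=((hsv[...,0]>4)&(hsv[...,0]<28)&(hsv[...,1]>140)&(hsv[...,2]>110)).astype(np.uint8)
    k,l,st,c=cv2.connectedComponentsWithStats(m)
    for i in range(1,k):
        if st[i,4]>40:
            q=pts(d,p,l==i); print(st[i],c[i].round(),im[l==i].mean(0).round(), np.median(q,0).round(3) if len(q) else 0)
E
```

```text
0.0 [0.19694516 0.51298098 0.23047003] [[-9.33475254e-01  3.58640429e-01 -9.95919540e-04]
 [ 3.58641617e-01  9.33474042e-01 -1.55016541e-03]
 [ 3.73713049e-04 -1.80421925e-03 -9.99998303e-01]] [ 0.07291097 -0.47893591  0.49264473]
top 456.6912188409673 [[-0.002, -0.988, 0.152, 0.335], [-1.0, 0.001, -0.005, -0.064], [0.005, -0.152, -0.988, 1.16], [0.0, 0.0, 0.0, 1.0]]
[ 8 57 16 10 51] [16. 63.] [ 51.  74. 116.] [ 0.896  0.633 -0.001]
[  0  59  24  35 182] [10. 75.] [ 52.  75. 117.] [ 0.865  0.646 -0.   ]
[540  64  16  21  61] [548.  76.] [ 52.  76. 118.] [ 0.856 -0.799 -0.001]
[525  74  19  11  54] [533.  80.] [ 52.  77. 119.] [ 0.846 -0.761 -0.002]
[72 77 17 11 61] [80. 82.] [ 54.  79. 123.] [ 0.841  0.457 -0.001]
[142  81  12  17  45] [148.  89.] [ 53.  78. 121.] [ 0.823  0.273 -0.001]
[11 98  9 16 45] [ 16. 106.] [ 52.  76. 118.] [ 0.775  0.625 -0.001]
[19 98 23 15 84] [ 27. 106.] [ 53.  77. 120.] [ 0.773  0.598 -0.001]
[ 76 120  18  13  61] [ 84. 126.] [ 53.  77. 120.] [ 0.721  0.437 -0.   ]
[231 170  26  22 515] [244. 181.] [101. 184. 249.] [0.537 0.005 0.168]
[270 229  26  25 49
[... 461 characters left out ...]
50.  73. 114.] [0.172 0.537 0.   ]
[460 343  18  12  47] [470. 350.] [ 54.  79. 123.] [ 0.146 -0.544 -0.001]
side 534.9118637140826 [[0.783, -0.457, 0.421, -0.02], [-0.621, -0.587, 0.519, -0.69], [0.009, -0.668, -0.744, 1.052], [0.0, 0.0, 0.0, 1.0]]
[     0     12    560    408 106936] [285. 256.] [ 55.  84. 131.] [ 0.516 -0.107  0.001]
[80 59 11 16 70] [85. 65.] [ 49.  74. 115.] [ 0.468  1.011 -0.   ]
[267 173  27  20 298] [280. 183.] [ 35. 172. 245.] [0.539 0.002 0.169]
[241 206  32  21 329] [256. 215.] [ 52.  80. 123.] [0.522 0.079 0.   ]
[ 242  228   48   53 1213] [266. 253.] [ 25. 133. 171.] [ 0.408 -0.126  0.126]
[  0 326  29  42 881] [ 11. 347.] [ 54.  82. 127.] [-0.121  0.099  0.   ]
```

```bash
python3 - <<'E'
import cv2
a=cv2.imread('pics/top0.png')[90:330,160:420]; b=cv2.imread('pics/side0.png')[90:330,160:420]
a=cv2.resize(a,(390,360),interpolation=3);b=cv2.resize(b,(390,360),interpolation=3)
cv2.imwrite('pics/both.png',cv2.hconcat([a,b]))
E
```

```text
(no output)
```

View pics/both.png

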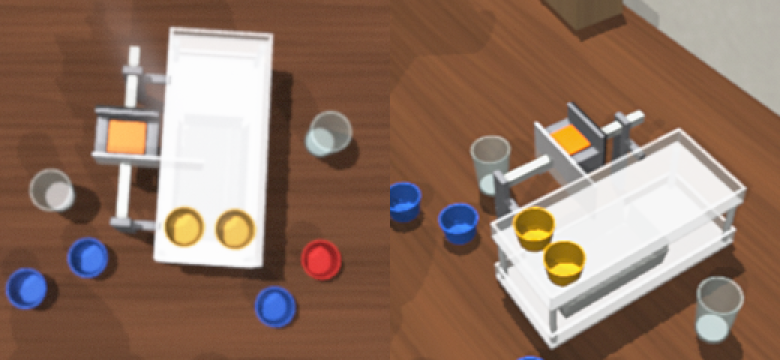

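The pictures show the orange release at crop (127,137) left of the clear stand, with the far bracket at (133,70) and the front bracket at (122,222). The two mustard cups are on the tier front, with beakers at both sides.

```bash
python3 - <<'E'
from h import *
for n in('top','side'):
    z=np.load(f'/tmp/{n}.npz'); im,d=z['im'],z['d']; p={k:z[k] for k in('fx','fy','cx','cy','T')}
    hsv=cv2.cvtColor(im,cv2.COLOR_BGR2HSV); m=(hsv[...,0]>4)&(hsv[...,0]<28)&(hsv[...,1]>140)&(hsv[...,2]>200)&(im[...,1]<190)
    q=pts(d,p,m); q=q[(q[:,2]>.155)&(abs(q[:,0]-.537)<.04)&(abs(q[:,1])<.045)]
    r=cv2.minAreaRect((q[:,:2]*1000).astype(np.float32)); print(n,len(q),'release',r,q.mean(0).round(4),np.percentile(q[:,2],[10,50,90]))
    a=pts(d,p,np.ones(d.shape,bool)); a=a[(abs(a[:,1]-.01)<.07)&(a[:,0]>.35)&(a[:,0]<.72)]
    b=a[(abs(a[:,2]-.150)<.005)&((a[:,0]<.49)|(a[:,0]>.59))]; b=b[abs(b[:,1]-np.median(b[:,1]))<.02]
    f=cv2.fitLine((b[:,:2]).astype(np.float32),cv2.DIST_HUBER,0,.01,.01).ravel(); print('bar',len(b),f,np.arctan(f[1]/f[0]))
    for lo,hi in((.38,.48),(.58,.72)):
        k=a[(abs(a[:,2]-.160)<.0035)&(a[:,0]>lo)&(a[:,0]<hi)]
        if len(k): print('bracket',len(k),np.percentile(k,[5,50,95],axis=0).round(3).tolist())
    k=a[(a[:,2]>.188)&(a[:,2]<.205)]; 
    if len(k): print('heel',np.percentile(k,[5,50,95],axis=0).round(3).tolist())
    s=pts(d,p,np.ones(d.shape,bool)); s=s[(s[:,2]>.129)&(s[:,2]<.14)&(s[:,1]<-.03)&(s[:,1]>-.3)&(s[:,0]>.3)&(s[:,0]<.8)]
    print('rim',len(s),cv2.minAreaRect((s[:,:2]*1000).astype(np.float32)) if len(s) else 0)
E
```

```text
top 180 release ((537.0247192382812, 5.499898910522461), (55.54499435424805, 45.876182556152344), 86.9518051147461) [0.5311 0.0019 0.1679] [0.16502701 0.16821069 0.17050324]
bar 426 [ 0.9977894  -0.0664558   0.54258174  0.0036498 ] -0.066504814
bracket 64 [[0.407, -0.001, 0.157], [0.412, 0.013, 0.159], [0.416, 0.027, 0.162]]
bracket 61 [[0.636, -0.016, 0.157], [0.641, -0.002, 0.159], [0.646, 0.011, 0.162]]
heel [[0.563, -0.039, 0.19], [0.569, 0.004, 0.194], [0.576, 0.044, 0.197]]
rim 1064 ((533.69287109375, -120.89940643310547), (174.48846435546875, 361.2727966308594), 86.16748809814453)
side 288 release ((541.3859252929688, 3.905214309692383), (57.3701171875, 48.922698974609375), 88.52788543701172) [0.5396 0.0023 0.1691] [0.16681237 0.16928582 0.17206066]
bar 346 [ 9.9795461e-01 -6.3926443e-02  5.4359293e-01  9.0880296e-04] -0.06397007
bracket 56 [[0.405, -0.001, 0.157], [0.41, 0.012, 0.16], [0.416, 0.026, 0.162]]
bracket 44 [[0.634, -0.018, 0.157], [0.639, -0.006, 0.16], [0.644, 0.009, 0.163]]
heel [[0.507, -0.042, 0.189], [0.567, -0.001, 0.195], [0.575, 0.044, 0.198]]
rim 1618 ((532.6591796875, -121.89293670654297), (175.91221618652344, 363.4857177734375), 86.06157684326172)
```

```bash
python3 -m creep '[[-1,0,0,-1.5,0,0,-0.1],[-1,0,0,-1.5,0,0,-0.1],[-1,0,0,-1,0,0,-0.1],[-1,-2,-2.6,0,0,0,0],[-1,-2.4,-3,0,0,0,0],[-1,-2.4,-3,0,0,0,0],[-1,-2.4,-3,0,0,0,0],[-1,-2.4,-3,0,0,0,0],[-1,-2.4,-3,0,0,0,0],[-1,-2.4,-3,0,0,0,0],[-1,-2.4,-3,0,0,0,0],[-1,-2.4,-3,0,0,0,0]]'
cat > w.py <<'E'
from h import *
import sys
s=observe(); P=s['position'];R=s['ee_rot']; t=np.array([float(sys.argv[1]),float(sys.argv[2]),float(sys.argv[3])])
print(s['t'],P.round(4),s['contact_force'].round(2),s['gripper_width'],'yaw x',np.arctan2(R[1,0],R[0,0]),'tool cm',(R.T@(t-P)*100).round(2))
E
python3 w.py .545 .0035 .26
```

```text
t: 1.1
position: [0.3914, 0.2321, 0.2711]
ee_rot: [[-0.998, 0.067, -0.0], [0.067, 0.998, -0.0], [0.0, -0.0, -1.0]]
contact_force: [1.2, 0.8, -0.0]
gripper_width: 0.0
grasp_force: 0.0
1.1 [0.3914 0.2321 0.2711] [ 1.22  0.75 -0.02] 0.0004021231298804586 yaw x 3.074981037791948 tool cm [-16.85 -21.79   1.11]
```

```bash
python3 -m creep '[[-1,-2,-2.6,0,0,0,0],[-1,-2,-2.6,0,0,0,0],[-1,-2,-2.6,0,0,0,0],[-1,-2,-2.6,0,0,0,0],[-1,-2,-2.6,0,0,0,0],[-1,-2,-2.6,0,0,0,0],[-1,-1,-1.3,0,0,0,0],[-1,0,0,0,0,0,0],[-1,0,0,0,0,0,0]]'
python3 w.py .545 .0035 .26
python3 - <<'E'
from h import *
im,d,p=grab('wrist'); cv2.imwrite('pics/w1.png',im)
E
```

```text
t: 1.85
position: [0.5093, 0.0559, 0.2706]
ee_rot: [[-0.998, 0.069, -0.002], [0.069, 0.998, 0.001], [0.002, 0.0, -1.0]]
contact_force: [-0.6, 0.3, 0.4]
gripper_width: -0.001
grasp_force: 0.0
1.85 [0.5093 0.0559 0.2706] [-0.63  0.3   0.36] -0.0008332024961784066 yaw x 3.072708588019805 tool cm [-3.92 -4.99  1.05]
```

View pics/w1.png

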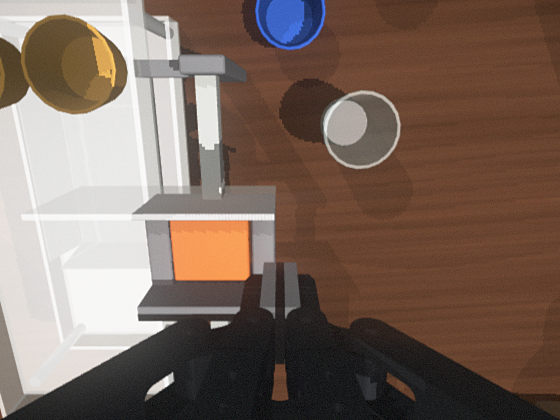

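The wrist view shows the release at u 172–250, v 218–280, with the front plate above it and the heel's top edge below at v≈285–308.

```bash
python3 - <<'E'
from h import *
z=np.load('/tmp/wrist.npz'); im,d=z['im'],z['d']; p={k:z[k] for k in('fx','fy','cx','cy','T')}
print(p['T'][:3,3].round(3))
b=im.astype(int); m=(b[...,2]>200)&(b[...,1]<170)&(b[...,0]<90); m[:200]=0;m[300:]=0
q=pts(d,p,m); print(len(q),cv2.minAreaRect((q[:,:2]*1000).astype(np.float32)),np.median(q,0))
for v in (276,280,284,288,292,300,306,312): print(v,d[v,200],pts(d,p,(np.indices(d.shape)[0]==v)&(np.indices(d.shape)[1]==200)).round(4))
for (u,v) in((140,290),(246,285)): print(plane(u,v,p,.195).round(4))
E
```

```text
[0.433 0.061 0.413]
3486 ((535.9558715820312, 4.914989471435547), (54.28786849975586, 45.82761001586914), 86.43509674072266) [0.53680575 0.00720439 0.16853829]
276 0.27039114 [[ 0.5548 -0.0046  0.1689]]
280 0.27212214 [[ 0.5583 -0.0052  0.1682]]
284 0.2776436 [[ 0.5637 -0.0067  0.1641]]
288 0.27315688 [[ 0.5644 -0.0058  0.169 ]]
292 0.26681778 [[ 0.5641 -0.0045  0.1755]]
300 0.25653195 [[ 0.5642 -0.0023  0.1863]]
306 0.2497413 [[ 0.5646 -0.0009  0.1935]]
312 0.24993244 [[ 0.5685 -0.0012  0.1945]]
[ 0.5491 -0.038   0.195 ]
[0.5503 0.0315 0.195 ]
```

```bash
python3 -m creep '[[-1,-1.3,-1.8,0,0,0,0],[-1,-1.3,-1.8,0,0,0,0],[-1,-0.9,-1.3,0,0,0,0],[-1,0,0,0,0,0,0],[-1,0,0,0,0,0,0],[-1,0,0,1.5,0,0,0],[-1,0,0,2,0,0,0],[-1,0,0,2,0,0,0],[-1,0,0,1.5,0,0,0],[-1,0,0,1,0,0,0],[-1,0,0,0,0,0,0],[-1,0,0,0,0,0,0]]'
python3 w.py .541 .0045 .161
python3 - <<'E'
from h import *
im,d,p=grab('side'); cv2.imwrite('pics/s1.png',cv2.resize(im[120:260,200:360],None,fx=4,fy=4))
E
```

```text
t: 2.9
position: [0.5407, 0.0062, 0.1915]
ee_rot: [[-0.998, 0.066, -0.001], [0.066, 0.998, 0.0], [0.001, 0.0, -1.0]]
contact_force: [-0.1, 0.1, -0.2]
gripper_width: 0.002
grasp_force: 0.0
2.9 [0.5407 0.0062 0.1915] [-0.13  0.1  -0.15] 0.0022137743149836667 yaw x 3.075633767256621 tool cm [-0.04 -0.16  3.05]
```

View pics/s1.png

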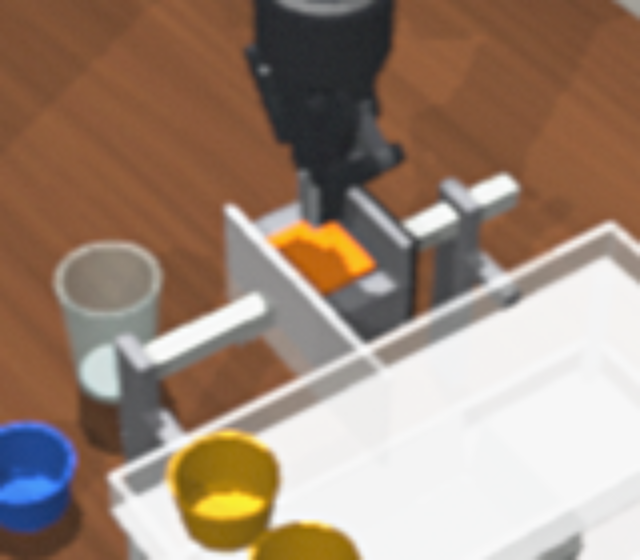

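The fingers (crop ~(320,200)) stand over the orange release (320,255) between the plate and the heel. Pressing now.

```bash
python3 -m creep '[[-1,0,-0.1,1.2,0,0,0],[-1,0,0,0.8,0,0,0],[-1,0,0,0.5,0,0,0],[-1,0,0,0.4,0,0,0],[-1,0,0,0.2,0,0,0],[-1,0,0,0,0,0,0],[-1,0,0,0,0,0,0]]'
```

```text
t: 3.53
position: [0.5426, 0.0043, 0.162]
ee_rot: [[-0.998, 0.067, 0.004], [0.067, 0.998, -0.0], [-0.004, -0.0, -1.0]]
contact_force: [0.0, -0.1, 7.2]
gripper_width: -0.001
grasp_force: 3.5
```

```bash
python3 -m creep '[[-1,-0.4,0,0,0,0,0],[-1,-0.5,0,0,0,0,0],[-1,-0.5,0,0,0,0,0],[-1,-0.6,0,0,0,0,0],[-1,-0.6,0,0,0,0,0],[-1,-0.6,0,0,0,0,0],[-1,-0.6,0,0,0,0,0],[-1,-0.6,0,0,0,0,0],[-1,-0.5,0,0,0,0,0],[-1,-0.4,0,0,0,0,0],[-1,0,0,0,0,0,0],[-1,0,0,0,0,0,0]]'
```

```text
t: 4.53
position: [0.5956, 0.0007, 0.162]
ee_rot: [[-0.998, 0.067, 0.004], [0.067, 0.998, -0.0], [-0.004, -0.0, -1.0]]
contact_force: [1.5, -0.1, 5.9]
gripper_width: 0.002
grasp_force: 3.2
```

```bash
python3 -m creep '[[-1,-0.3,0,0,0,0,0],[-1,-0.3,0,0,0,0,0],[-1,-0.3,0,0,0,0,0],[-1,-0.2,0,0,0,0,0],[-1,0,0,0,0,0,0],[-1,0,0,0,0,0,0]]'
```

```text
t: 5.03
position: [0.6033, 0.0002, 0.162]
ee_rot: [[-0.998, 0.066, -0.003], [0.066, 0.998, -0.0], [0.003, -0.0, -1.0]]
contact_force: [-9.2, 0.8, 12.4]
gripper_width: 0.004
grasp_force: 6.3
```

```bash
python3 -m creep '[[-1,-0.3,0,0,0,0,0],[-1,-0.3,0,0,0,0,0],[-1,-0.2,0,0,0,0,0],[-1,0,0,0,0,0,0]]'
python3 - <<'E'
from h import *
im,d,p=grab('side'); cv2.imwrite('pics/s2.png',cv2.resize(im[120:260,200:360],None,fx=4,fy=4))
E
```

```text
t: 5.37
position: [0.6113, -0.0003, 0.1619]
ee_rot: [[-0.998, 0.067, -0.003], [0.067, 0.998, 0.0], [0.003, -0.0, -1.0]]
contact_force: [-8.5, 0.4, 12.6]
gripper_width: 0.002
grasp_force: 6.2
```

View pics/s2.png

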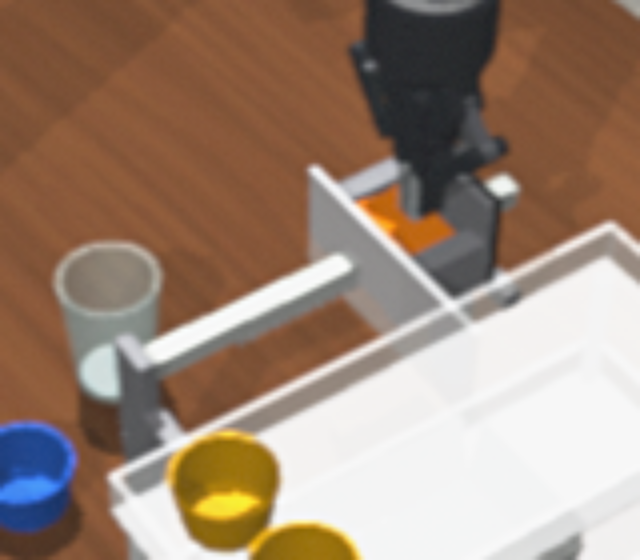

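The stop looks home, with the heel at the far bracket (crop ~(490,240)), and the fingers are sliding on the release towards the heel. I'll push a little more to seat them against the heel.

```bash
python3 -m creep '[[-1,-0.2,0,0,0,0,0],[-1,-0.2,0,0,0,0,0],[-1,-0.1,0,0,0,0,0],[-1,0,0,0,0,0,0],[-1,0,0,0,0,0,0]]'
```

```text
t: 5.83
position: [0.6135, -0.0004, 0.1619]
ee_rot: [[-0.998, 0.066, -0.008], [0.066, 0.998, 0.0], [0.008, -0.0, -1.0]]
contact_force: [-18.1, 1.3, 18.6]
gripper_width: -0.003
grasp_force: 11.4
```

```bash
python3 -m creep '[[-1,0,0,-0.4,0,0,0],[-1,0,0,-0.5,0,0,0],[-1,0,0,-0.5,0,0,0],[-1,0,0,-0.4,0,0,0],[-1,0,0,0,0,0,0],[-1,0.4,0,0,0,0,0],[-1,0.4,0,0,0,0,0],[-1,0,0,-2,0,0,0],[-1,0,0,-3,0,0,0],[-1,0,0,-3,0,0,0],[-1,0,0,-2,0,0,0],[-1,0,0,0,0,0,0]]'
python3 - <<'E'
from h import *
print(observe()['position'])
im,d,p=grab('side'); cv2.imwrite('pics/s3.png',cv2.resize(im[120:260,200:360],None,fx=4,fy=4))
im,d,p=grab('wrist')
a=pts(d,p,np.ones(d.shape,bool)); a=a[abs(a[:,1])<.03]
b=im.astype(int); m=(b[...,2]>170)&(b[...,1]<170)&(b[...,0]<90)
q=pts(d,p,m); q=q[(q[:,0]>.55)&(abs(q[:,1])<.04)]; print(len(q), cv2.minAreaRect((q[:,:2]*1000).astype(np.float32)), np.median(q,0))
k=a[(a[:,2]>.178)&(a[:,2]<.19)&(a[:,0]>.6)&(a[:,0]<.66)]; print('heel front',np.percentile(k[:,0],[5,50,95]))
E
```

```text
t: 6.83
position: [0.6124, -0.0007, 0.2845]
ee_rot: [[-0.998, 0.067, 0.011], [0.067, 0.998, -0.002], [-0.011, -0.001, -1.0]]
contact_force: [0.1, 1.1, 1.5]
gripper_width: 0.0
grasp_force: 0.0
[ 0.61242675 -0.00067653  0.28449164]
4451 ((595.5828247070312, 0.7781429290771484), (54.1717414855957, 46.78329086303711), 86.28802490234375) [0.59584529 0.00161644 0.17148842]
heel front [0.6227791  0.62465015 0.62650875]
```

View pics/s3.png

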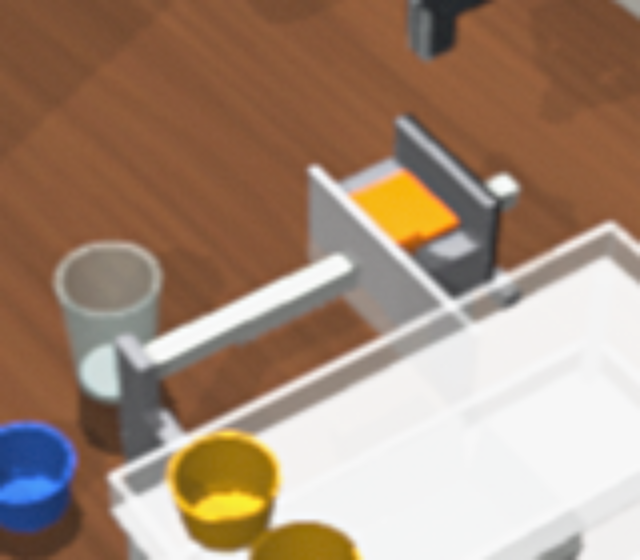

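The release is up (z ≈ 0.1715). The heel is flush with the far bracket and hasn't moved since I pressed it there. The cups and the beaker in view stand as before, and the hand is clear.

```bash
python3 -c "
from rig import finish_job
print(finish_job())"
```

```text
the job is handed in; nothing more can be done
None
```

The job is handed in after about 7 s of robot time: the stop was pushed back with the release held down until its heel met the far bracket, the release sprang up and the hand is clear; no verdict came back.

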